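# Tuck a laptop's bay cover under the lapping panel and hold it flat

### The arm

A 6-joint arm with a two-finger parallel gripper is mounted at the origin on the work surface. World frame = base frame: x ahead of the robot, y to its left, z up, the work surface at z = 0. Lengths are in mm, angles in rad, forces in N, time in s.
With the tool pointing down it reaches from about 350 to 925 mm from the base axis. Payload 6.4 kg.
Tool frame: the origin (TCP) lies midway between the tips of the shut fingers; the grasp point (between the pads) lies 19 mm behind it; z points along the fingers, y is the direction in which the jaws open and shut (so a half turn about z gives the same grasp; the last joint's range is limited). The gripper opens to 94 mm and grips with 3 to 60 N. Pads are 16 mm wide; open, the fingers measure 119 mm over their backs; the gripper's body (75 mm by 177 mm) begins 78 mm behind the grasp point.
Start: joints at [-1.482, 0.245, 1.558, -0, 1.339, -0.174], TCP at [168.865, -627.693, 205.455] pointing down, gripper open.
Joint ranges: [-3.13, 3.13], [-1.02, 2.26], [0.13, 2.54], [-0.95, 4.09], [0.21, 2.88], [-2.74, 2.74]. Speed limits (rad/s): [2.57, 2.57, 3.14, 3.14, 3.14, 3.14].

### API

Orientations are given as a unit quaternion [x, y, z, w].
In Python, from bench import status, optics, arm gives the robot as it stands. The module is installed in compiled form; this text tells all that it offers.
- The arm moves only by the shell command python3 -m crank 'ROWS' [FORCE]. ROWS is JSON, one flat list of numbers, 7 for each row, row after row: the shift along the world's x, y, z in mm, then the turn, a rotation vector about the world's x, y, z in rad, then the opening in per cent of the stroke, from 0 (shut) to 100 (fully open). A call has 1 to 10 rows; each row is the pose to reach, as a shift and turn from the pose commanded when the call began; what a row does not reach only later rows make up. A row lasts 1/10 s, in which the tool goes at most 50 mm and 8.59 degrees, less where a joint would pass 70% of its speed; a pose out of reach is approached as far as the arm can. A call with a gripper value outside its range is refused whole. The fingers move at their own pace and stop on an object; FORCE is the grip in N (left out, the last holds). Time passes only in rows, so rows that repeat a pose let the fingers close. It gives the time, the measured TCP pose, the force and the opening at its end, in the units of the state.
- status.get_state(): the state, without advancing time (a new reading comes with each control period).
- optics.grab_frame(name): name is "scene" or "top" or "wrist"; returns a dict with "img" (420x560x3 uint8, blue, green, red), "range_z" (420x560 float32, mm along the optical axis (not along the pixel's ray), 0 where there is no reading), "mtx" (3x3 intrinsics, pixels), "R" (3x3) and "t" (3): a world point X has camera coordinates R X + t. Camera axes: x right, y down, z forward; pixel columns grow to the right and rows downward; lengths in mm; the calibration is good to about 2 mm. A picture is of the moment at which its call begins.
- arm.job_done(): hands the job in, once; it reports no verdict.
The state is a dict: "time": time; "joints": joint angles; "qd": joint speeds; "tau": joint torques, N m; "tool_pos": TCP position; "tcp_rot": TCP orientation; "wrist_force": force on the tool from outside, world axes, zero at the start; "torque": the same for the moment, N m; "gripper_width": opening from 0.0 (shut) to 1.0 (fully open).
Only numpy, scipy, OpenCV 4.12 (cv2) and the standard library are available. Lean on these libraries where they do the work, as an engineer would, in place of code of your own. Each camera call takes 0.05 s, during which the arm holds its last target.

### The job

Take the loose metal cover by its grip bar and fit it in the bay of the opened laptop: tuck its front edge (the plain end, farther from the bar) about 20 mm under the free edge of the hinged lapping panel without lifting that panel, square to the bay and between its two side rails. Press the cover flat on the bay floor against the sprung contacts and finish while still holding it down: do not let go, as if a colleague were about to put in the screws. Leave the other things on the table where they are.

Things in the scene. Friction and masses are not known exactly. Their poses are not given: they have to be found in the camera images.
- cover_grip (a point): Loose aluminium cover, a plate 105 (its x) x 80 (y) x 3 mm, 70 to 160 g, lying flat on the table. Its grip bar is 10 mm thick (x), 44 mm long (y), and stands 24 mm above the plate. This point: centre of the bar half-way up, 15 mm above the plate's underside. x points to the front edge, 65 mm ahead of it; the rear edge, with two small screw holes, is 40 mm behind. z up.
- cover_front (a point): Middle of the cover's front edge, on its underside (65 mm ahead of the grip bar's centre, 15 mm lower). Axes as for the cover.
- laptop: Opened laptop, underside up, fixed, 220 (x) x 320 (y) mm, outer rim 18 mm high. Origin under its centre; axes as for the mouth. Its bay, centred at y = -60 mm, has a level floor 8 mm above the table and two side rails along x, 6 mm high above the floor, 96 mm apart inside.
- mouth (a point): Point on the bay floor straight below the middle of the lapping panel's free edge. x: the direction of tucking, y across the bay (0 is its middle), z up. The panel (ribbed steel, 70 mm along x, 112 mm wide, 2 mm thick) reaches from here to +x, its lower face 6 mm above the floor; a stop rib under it is 26 mm in. Towards -x the bay is open for 135 mm, up to the outer rim.
- contacts (a point): Bay floor midway between the two sprung contacts, 55 mm before the mouth (-x): bowed brass strips at 25 mm either side, about 24 mm long in x with sloping ends, tops 6 mm above the floor when free.
- lap (a joint): Hinge of the lapping panel (at its far edge), rad: 0 = lying shut, grows as its free edge lifts (0.1 rad lifts that edge 7 mm). It is kept shut by its weight and a weak spring, about 1 N at the free edge.
- contact (a joint): The sprung contacts (they move as one), m: 0 = standing 6 mm above the bay floor, 0.006 = pressed level with the floor. It takes 3 N to start and 5.5 N to press level; they spring back when let go and tip the cover's rear up.
- tray: Bystander: white open sorting tray, 100 x 75 x 22 mm, loose. Origin under its centre.
- jar: Bystander: blue jar, 64 mm across, 70 mm high. Origin under its centre.
- duster: Bystander: air duster can, 66 mm across, 170 mm high. Origin under its centre.
- driver: Bystander: screwdriver with a black handle, 170 mm long, lying. Origin under its middle.
Mind the look-alikes: they are no part of the job. Leave any black or purple look-alike of the part that bears cover_grip alone.

How it is judged:
By the outcome, as a careful person would: the job done as asked, in the order asked, and still so for the second after the job is handed in, while the arm keeps its last pose, push and grip.
It also fails if it takes over 42 s, if anything falls off the work surface, if the arm or the gripper's body presses on something with over 40 N, if the wrist force passes 120 N, or if a joint passes its speed limit or range.

## Working session

There is one attempt and no reset: what is moved stays moved. The work goes in short steps, Python scripts to look and compute and a shell command to move; the robot and the scene stay as the last step left them, time stands still between calls to the robot, and variables do not carry over. Pictures are saved under pics/ and viewed, and the job is handed in when it is done.

```bash
mkdir -p pics; ls; cat > h.py <<'E'
import numpy as np,cv2
from bench import status,optics,arm
def grab(n,tag):
    f=optics.grab_frame(n); np.savez(f'pics/{tag}.npz',**f); cv2.imwrite(f'pics/{tag}.png',f['img']); return f
def load(tag): return dict(np.load(f'pics/{tag}.npz'))
def ray(f,u,v,z):
    f_R=f['R'];C=-f_R.T@f['t'].ravel()
    d=f_R.T@np.linalg.solve(f['mtx'],[u,v,1.]); return C+d*(z-C[2])/d[2]
def cloud(f):
    h,w=f['range_z'].shape; u,v=np.meshgrid(np.arange(w),np.arange(h)); Z=f['range_z']
    K=f['mtx']; P=np.stack([(u-K[0,2])/K[0,0]*Z,(v-K[1,2])/K[1,1]*Z,Z],-1)-f['t'].ravel()
    P=P@f['R']; P[Z<=0]=np.nan; return P
def proj(f,X):
    p=f['mtx']@(f['R']@np.asarray(X,float)+f['t'].ravel()); return p[:2]/p[2]
E
python3 - <<'E'
from h import *
print(status.get_state())
for n in ['scene','top','wrist']:
    f=grab(n,n+'0'); print(n,f['mtx'].tolist(),(-f['R'].T@f['t'].ravel()).round(),f['R'].round(3).tolist())
E
```

```text
pics
{'time': 0.0, 'joints': array([-1.48210583e+00,  2.45810797e-01,  1.55897511e+00, -3.09652869e-05,
        1.33864258e+00, -1.74094021e-01]), 'qd': array([ 4.07464374e-04, -3.02917864e-05,  1.38637647e-04, -1.21145098e-03,
       -4.55061177e-05,  3.17385361e-04]), 'tau': array([-3.71115557e-04, -4.15827370e+01, -3.14600015e+01,  6.84945169e-02,
        3.33702320e-02, -1.37626130e-04]), 'tool_pos': array([ 168.80040312, -627.10518995,  204.36834502]), 'tcp_rot': array([ 9.91379562e-01,  1.31018018e-01,  2.41344309e-05, -9.17722214e-04]), 'wrist_force': array([-0.55322805,  0.76461321,  0.07119037]), 'torque': array([-0.00451041,  0.0011199 , -0.05555496]), 'gripper_width': 1.0006752639422516}
scene [[531.5194292448581, 0.0, 283.1080199255153], [0.0, 531.5194292448581, 209.98515590345193], [0.0, 0.0, 1.0]] [1205.  643. 1469.] [[-0.7, 0.714, 0.003], [0.603, 0.593, -0.533], [-0.383, -0.371, -0.846]]
top [[395.60268407646674, 0.0, 276.07422470783933], [0.0, 395.60268407646674, 213.75765515478608], [0.0, 0.0, 1.0]] [ 444.   48. 1227.] [[0.011, -1.0, -0.001], [-0.995, -0.011, -0.099], [0.099, 0.002, -0.995]]
wrist [[350.7540246668601, 0.0, 276.06015061743216], [0.0, 350.7540246668601, 206.2486837288923], [0.0, 0.0, 1.0]] [ 232. -610.  383.] [[0.259, -0.966, -0.002], [-0.94, -0.253, 0.228], [-0.221, -0.057, -0.974]]
```

View pics/top0.png

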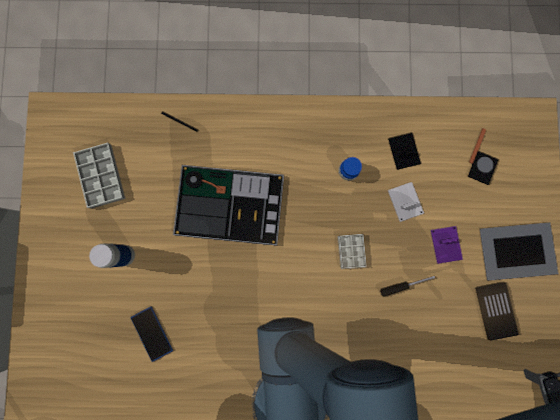

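View pics/scene0.png

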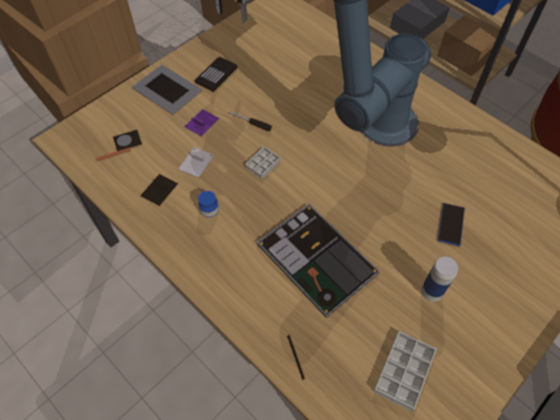

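The top view shows three possible covers: silver-grey plate with bar at (405,201), purple at (447,244) and black at (404,150). The silver aluminium one matches the description. The laptop is at (230,205), with its ribbed panel at (250,185) and brass contacts at (247,215). Next I'll check close crops.

```bash
python3 - <<'E'
from h import *
t=load('top0')['img'];s=load('scene0')['img']
a=cv2.resize(t[165:235,375:475],(600,420),interpolation=cv2.INTER_CUBIC)
cv2.imwrite('pics/c1.png',a)
cv2.imwrite('pics/c2.png',cv2.resize(t[160:250,165:295],(780,540),interpolation=cv2.INTER_CUBIC))
f=load('top0');P=cloud(f)
for u,v in [(405,201),(404,150),(447,244),(247,185),(247,215),(210,215),(350,168),(352,250)]: print(u,v,P[v,u].round(1))
# cover mask: light grey, low saturation
hsv=cv2.cvtColor(t,cv2.COLOR_BGR2HSV)
print(hsv[195:215:3,400:415:4].tolist())
E
```

```text
405 201 [ 610.4 -350.6    4.8]
404 150 [ 773.8 -352.2    0.8]
447 244 [ 478.2 -476.1    7.4]
247 185 [653.1 141.5  17.9]
247 215 [560.6 140.4   9.3]
210 215 [558.9 254.   14.1]
350 168 [ 699.1 -168.3   68.3]
352 250 [ 456.4 -181.6   19.4]
[[[135, 3, 149], [143, 7, 145], [143, 6, 164], [135, 6, 165]], [[150, 5, 147], [150, 4, 145], [156, 9, 146], [135, 6, 169]], [[120, 5, 143], [130, 5, 143], [110, 5, 148], [132, 9, 145]], [[140, 5, 150], [143, 8, 123], [128, 7, 152], [135, 3, 156]], [[135, 7, 139], [120, 6, 163], [135, 10, 101], [113, 10, 98]], [[150, 3, 149], [144, 9, 143], [144, 11, 116], [165, 11, 143]], [[130, 5, 146], [132, 8, 150], [150, 2, 145], [0, 4, 145]]]
```

View pics/c1.png

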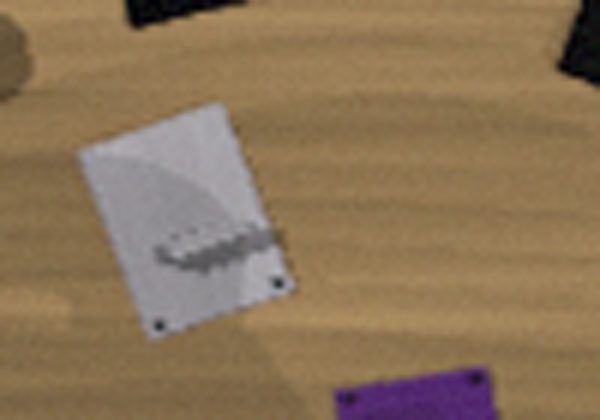

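View pics/c2.png

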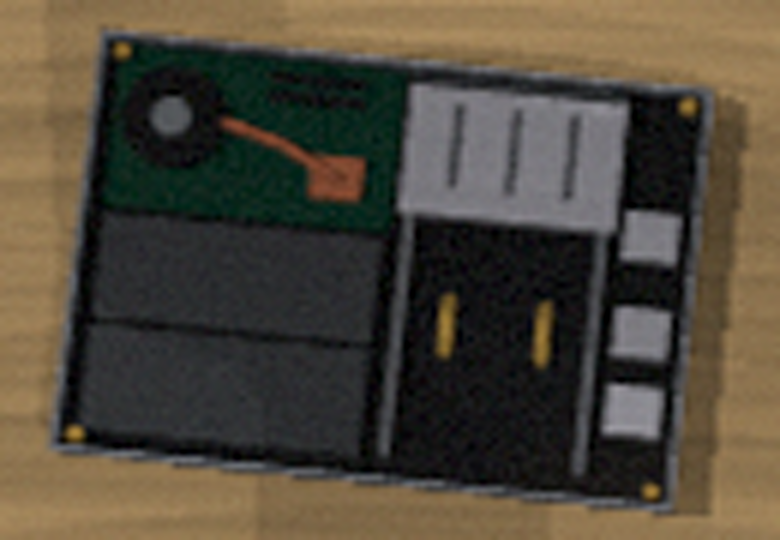

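View pics/wrist0.png

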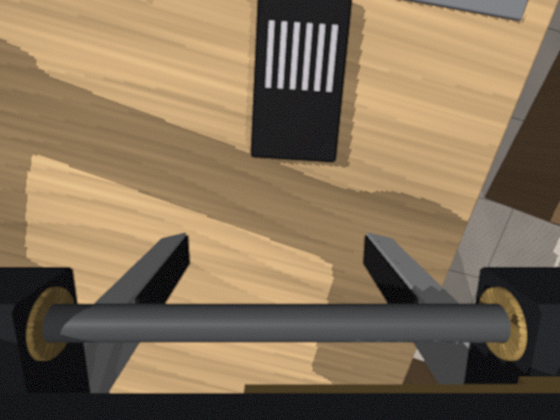

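Crop c1 shows the silver plate with its bar and two screw holes at the lower (rear) edge, so its front faces up in the image (world +x). Crop c2 shows the ribbed panel at the top of the bay and the bay opening towards the robot. Now I'll measure both.

```bash
python3 - <<'E'
from h import *
f=load('top0');t=f['img'];hsv=cv2.cvtColor(t,cv2.COLOR_BGR2HSV)
m=((hsv[...,1]<30)&(hsv[...,2]>70)).astype(np.uint8); m[:, :380]=0;m[:,435:]=0;m[:175]=0;m[230:]=0
m=cv2.morphologyEx(m,cv2.MORPH_CLOSE,np.ones((3,3)))
cs,_=cv2.findContours(m,0,2);c=max(cs,key=cv2.contourArea);print(cv2.contourArea(c))
W=np.array([ray(f,u,v,3.)[:2] for u,v in c[:,0]],np.float32)
r=cv2.minAreaRect(W);print(r);print(cv2.boxPoints(r).round(1).tolist())
# laptop panel: bright grey ; contours
m=((hsv[...,1]<40)&(hsv[...,2]>90)).astype(np.uint8);m[:,:228]=0;m[:,272:]=0;m[:170]=0;m[202:]=0
cs,_=cv2.findContours(m,0,2)
for c in cs:
  if cv2.contourArea(c)>200:
    W=np.array([ray(f,u,v,16.)[:2] for u,v in c[:,0]],np.float32);r=cv2.minAreaRect(W);print('panel',r,cv2.boxPoints(r).round(1).tolist())
# laptop corner screws (gold) and contacts
m=cv2.inRange(hsv,(15,120,90),(35,255,255));m[:,:165]=0;m[:,295:]=0;m[:160]=0;m[250:]=0
n,l,s,ce=cv2.connectedComponentsWithStats(m)
for i in range(1,n):
  if s[i,4]>=2: print(s[i],ce[i].round(1),ray(f,*ce[i],14).round(1))
# outline by depth
P=cloud(f)
E
```

```text
804.5
((609.743896484375, -352.85015869140625), (104.31268310546875, 80.70893859863281), 20.06109046936035)
[[546.9000244140625, -332.79998779296875], [574.5999755859375, -408.6000061035156], [672.5999755859375, -372.8999938964844], [644.9000244140625, -297.1000061035156]]
panel ((650.7193603515625, 132.27767944335938), (112.5304946899414, 67.18075561523438), 85.24111938476562) [[612.5999755859375, 79.0], [679.5, 73.4000015258789], [688.9000244140625, 185.60000610351562], [621.9000244140625, 191.10000610351562]]
[184 167   3   2   4] [185.  167.8] [706.1 336.2  14. ]
[216 166   2   2   2] [216.5 166.5] [711.1 238.   14. ]
[178 169   2   2   2] [178.5 169.5] [700.3 356.3  14. ]
[237 168   2   2   3] [237.3 168.7] [705.  172.9  14. ]
[245 170   2   1   2] [245.5 170. ] [701.  147.3  14. ]
[248 170   2   1   2] [248.5 170. ] [701.1 138.   14. ]
[256 170   1   2   2] [256.  170.5] [699.8 114.6  14. ]
[278 173   3   1   3] [279. 173.] [692.7  42.8  14. ]
[278 176   3   3   6] [279.2 177.2] [679.6  42.1  14. ]
[284 177   2   3   4] [284.5 178.2] [676.3  25.5  14. ]
[178 178   1   2   2] [1
[... 169 characters left out ...]
4.8 215.3] [559.5 115.9  14. ]
[172 218   2   2   2] [172.5 218.5] [546.8 369.2  14. ]
[173 221   1   2   2] [173.  221.5] [537.5 367.4  14. ]
[280 221   1   3   3] [280. 222.] [539.7  38.1  14. ]
[284 225   1   2   2] [284.  225.5] [529.1  25.7  14. ]
[279 229   2   2   2] [279.5 229.5] [516.6  39.4  14. ]
[283 229   1   2   2] [283.  229.5] [516.7  28.7  14. ]
[176 231   3   2   6] [177.  231.5] [506.9 353.9  14. ]
[279 234   5   4   6] [281.2 235.7] [497.7  34.1  14. ]
[272 241   3   2   6] [273.  241.5] [479.6  58.9  14. ]
[279 240   3   2   3] [280.  240.7] [482.4  37.5  14. ]
[234 242   2   1   2] [234.5 242. ] [476.7 176.7  14. ]
[278 243   2   2   2] [278.5 243.5] [473.7  42.   14. ]
```

```bash
python3 -m crank '[42,27,0,0,0,0.148,100, 84,54,0,0,0,0.296,100, 126,81,0,0,0,0.444,100, 168,108,0,0,0,0.592,100, 210,135,0,0,0,0.74,100, 252,162,0,0,0,0.888,100, 294,189,0,0,0,1.036,100, 336,216,0,0,0,1.184,100, 378,243,0,0,0,1.332,100, 420,270,0,0,0,1.48,100]' 10
python3 -m crank '[9,0,-25,0,0,0.148,100, 9,0,-50,0,0,0.176,100,9,0,-50,0,0,0.176,100,9,0,-50,0,0,0.176,100]'
python3 - <<'E'
from h import *
s=status.get_state();print(s)
f=grab('wrist','w1')
for p in [(598,-357,3),(609.7,-352.9,3),(672.6,-372.9,3),(574.6,-408.6,3)]:print(proj(f,p))
f=grab('top','t1');
E
```

```text
time: 1.15
tool_pos: [590.3, -356.1, 205.1]
tcp_rot: [0.641, 0.767, -0.0, -0.0]
wrist_force: [0.9, 0.0, 0.2]
gripper_width: 0.999
time: 1.55
tool_pos: [597.5, -357.6, 155.1]
tcp_rot: [0.574, 0.819, 0.0, -0.001]
wrist_force: [1.2, -0.3, 0.8]
gripper_width: 0.997
{'time': 1.55, 'joints': array([-7.01718443e-01,  3.94455630e-01,  1.46603764e+00, -2.66708951e-05,
        1.28248787e+00, -1.04874204e+00]), 'qd': array([-0.0070489 , -0.02822175, -0.03135252,  0.00064046, -0.00155605,
       -0.00386895]), 'tau': array([ 3.93124223e-01, -4.48309350e+01, -2.93717372e+01,  3.15184635e-02,
        9.37407115e-02, -7.28879037e-03]), 'tool_pos': array([ 597.46693098, -357.57295984,  155.10119239]), 'tcp_rot': array([ 5.74409345e-01,  8.18567909e-01,  4.95508129e-05, -6.92592995e-04]), 'wrist_force': array([ 1.15388188, -0.28815777,  0.82115255]), 'torque': array([-0.00263902, -0.05457378, -0.02223431]), 'gripper_width': 0.9966672434135344}
[277.15825165 194.75090712]
[290.04879369 194.87000942]
[342.70043506 234.77304323]
[237.11615057 235.06201314]
```

View pics/w1.png

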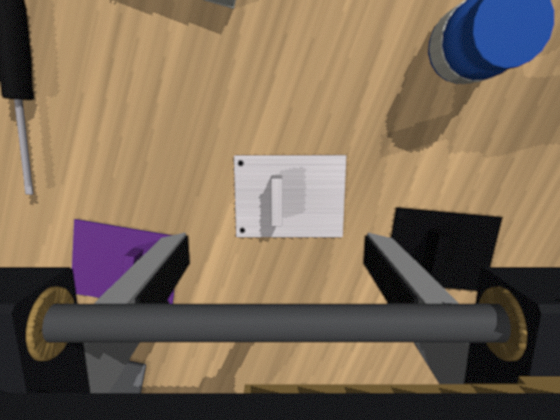

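The wrist view shows the silver plate at (290,196), with its bar at (277,200) between the jaws and the holes on the left (rear) side. Purple is at (125,255) and black at (450,250), and both are near the fingers' paths. Next I'll refine the cover pose and check the fingers clear the look-alikes.

```bash
python3 - <<'E'
from h import *
f=load('w1');t=f['img'];hsv=cv2.cvtColor(t,cv2.COLOR_BGR2HSV)
m=((hsv[...,1]<40)&(hsv[...,2]>110)).astype(np.uint8);k=np.zeros_like(m);k[145:250,225:360]=1;m*=k
m=cv2.morphologyEx(m,cv2.MORPH_CLOSE,np.ones((5,5)))
cs,_=cv2.findContours(m,0,2);c=max(cs,key=cv2.contourArea)
W=np.array([ray(f,u,v,3.)[:2] for u,v in c[:,0]],np.float32);r=cv2.minAreaRect(W);print(r,cv2.boxPoints(r).round(1).tolist())
P=cloud(f);sel=(P[...,2]>20)&(P[...,2]<32);sel[:145]=0;sel[250:]=0;sel[:,:225]=0;sel[:,360:]=0
Q=P[sel];print(len(Q),Q.mean(0),cv2.minAreaRect(Q[:,:2].astype(np.float32)))
for n,p in [('purple',(180,240)),('black',(398,215)),('black2',(391,262))]: print(n,ray(f,*p,3).round(1))
E
```

```text
((609.6416625976562, -354.7096252441406), (105.3134536743164, 79.5181884765625), 19.85179901123047) [[546.5999755859375, -335.20001220703125], [573.5999755859375, -410.0], [672.7000122070312, -374.20001220703125], [645.7000122070312, -299.3999938964844]]
525 [ 598.34175299 -358.58315177   26.46781216] ((598.5977172851562, -359.0745544433594), (9.15999984741211, 43.597190856933594), 19.733083724975586)
purple [ 523.  -432.7    3. ]
black [ 715.6 -335.9    3. ]
black2 [ 729.2 -383.     3. ]
```

```bash
python3 -m crank '[0.5,-1,-40,0,0,0,60, 0.5,-1,-80,0,0,0,50, 0.5,-1,-110,0,0,0,50, 0.5,-1,-130,0,0,0,50, 0.5,-1,-130,0,0,0,50,0.5,-1,-130,0,0,0,50]'
python3 - <<'E'
from h import *
f=grab('wrist','w2');print(status.get_state()['tool_pos'])
E
```

```text
time: 2.25
tool_pos: [599.0, -359.7, 27.3]
tcp_rot: [0.574, 0.819, -0.0, 0.001]
wrist_force: [-0.4, 0.5, 0.3]
gripper_width: 0.529
[ 599.58862797 -360.05165693   28.12779913]
```

View pics/w2.png

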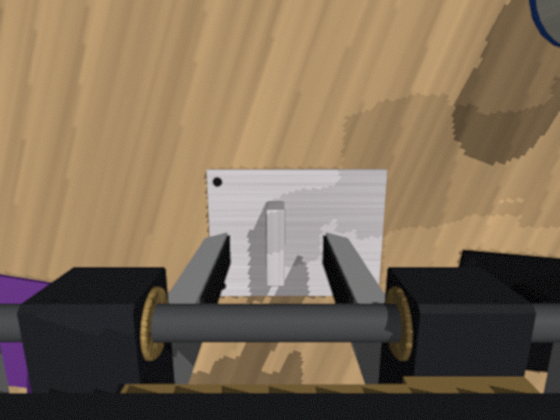

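The bar at (275,243) sits centrally between the fingertips at (230,240) and (325,240). Descending and closing.

```bash
python3 -m crank '[0,0.5,-10,0,0,0,50, 0,0.5,-17,0,0,0,50, 0,0.5,-20,0,0,0,50, 0,0.5,-20,0,0,0,50]' 
python3 - <<'E'
from h import *
for i in range(3):
  f=grab('wrist','w3');s=status.get_state();print(s['tool_pos'],s['wrist_force'])
E
```

```text
time: 2.7
tool_pos: [597.9, -357.8, 4.6]
tcp_rot: [0.574, 0.819, 0.0, -0.001]
wrist_force: [1.0, 0.3, 0.9]
gripper_width: 0.503
[ 598.18177242 -357.99579267    5.06983435] [-0.71539274  0.30820902 -0.36089444]
[ 598.35121323 -358.19192102    5.41798877] [-0.23544377 -0.07524453 -0.85713207]
[ 598.50565803 -358.27267244    5.63286109] [ 0.96800767 -0.44788135 -0.24949368]
```

View pics/w3.png

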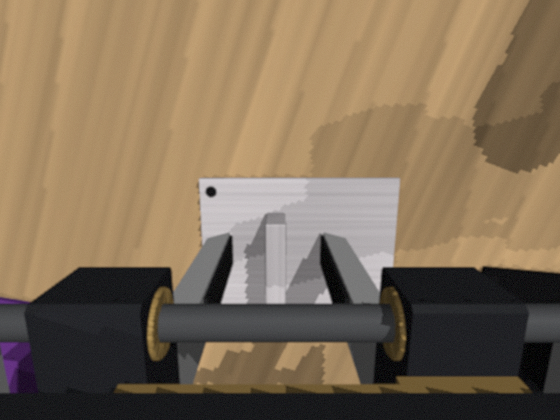

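The fingers straddle the bar at (276,260) with no contact force. Closing and lifting.

```bash
python3 -m crank '[0,0,0,0,0,0,0, 0,0,0,0,0,0,0, 0,0,0,0,0,0,0, 0,0,0,0,0,0,0, 0,0,0,0,0,0,0, 0,0,0,0,0,0,0,0,0,0,0,0,0,0]' 45
python3 -m crank '[0,0,10,0,0,0,0, 0,0,30,0,0,0,0, 0,0,60,0,0,0,0,0,0,90,0,0,0,0,0,0,100,0,0,0,0,0,0,100,0,0,0,0]'
python3 - <<'E'
from h import *
f=grab('wrist','w4');s=status.get_state();print(s['tool_pos'],s['wrist_force'],s['gripper_width'])
E
```

```text
time: 3.55
tool_pos: [598.4, -358.2, 5.5]
tcp_rot: [0.574, 0.819, 0.0, -0.0]
wrist_force: [-0.4, 0.3, -0.4]
gripper_width: 0.105
time: 4.15
tool_pos: [599.7, -359.3, 108.9]
tcp_rot: [0.574, 0.819, -0.0, 0.003]
wrist_force: [-0.4, -0.3, -0.9]
gripper_width: 0.104
[ 598.62685766 -358.39934722  106.37265504] [-0.02163724 -0.64420634 -1.94358697] 0.10303796997533875
```

View pics/w4.png

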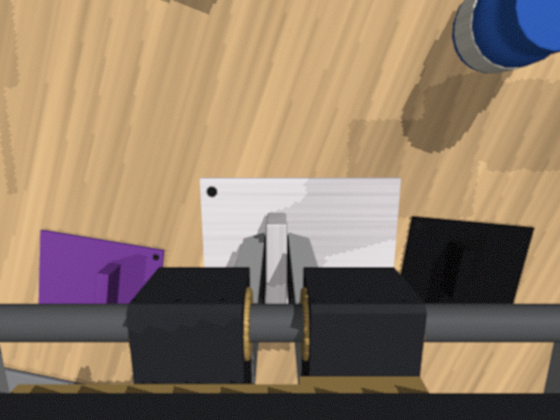

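Lift is good: bar gripped at (276,250), plate level. The look-alikes haven't moved. Moving beside the bay for a closer look.

```bash
python3 -m crank '[-4,42,20,0,0,-0.044,0, -8,84,45,0,0,-0.088,0, -12,126,45,0,0,-0.131,0, -16,168,45,0,0,-0.175,0, -20,210,45,0,0,-0.218,0, -24,252,45,0,0,-0.262,0, -28,294,45,0,0,-0.306,0, -32,336,45,0,0,-0.349,0, -36,378,45,0,0,-0.393,0, -38,418,45,0,0,-0.436,0]'
python3 -m crank '[0,0,0,0,0,0,0,0,0,0,0,0,0,0,0,0,0,0,0,0,0]'
python3 - <<'E'
from h import *
f=grab('wrist','w5');s=status.get_state();print(s['tool_pos'],s['tcp_rot'],s['wrist_force'],s['gripper_width'])
grab('top','t5');grab('scene','s5')
E
```

```text
time: 5.2
tool_pos: [558.5, 61.7, 148.3]
tcp_rot: [0.738, 0.675, -0.001, -0.001]
wrist_force: [0.5, -0.6, -0.3]
gripper_width: 0.102
time: 5.5
tool_pos: [559.9, 59.0, 149.4]
tcp_rot: [0.738, 0.675, -0.001, -0.001]
wrist_force: [-0.0, 0.0, -0.0]
gripper_width: 0.101
[560.10935894  58.70061362 149.66723274] [ 7.37980835e-01  6.74821326e-01 -5.24729320e-04 -4.35213022e-04] [-0.40007296 -0.60751184 -0.36273598] 0.10232800891695928
```

View pics/w5.png

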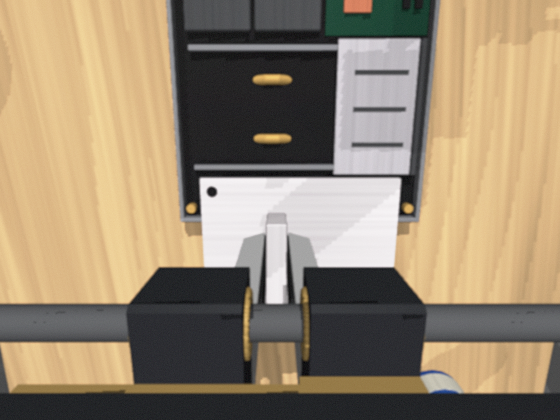

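View pics/t5.png

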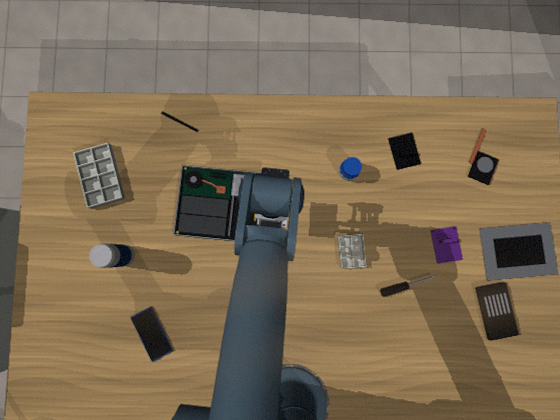

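The wrist view shows the whole bay: rails at rows 47 and 167, contacts at (272,79) and (272,139), the panel's free edge at column ~336, and the held cover with its front to the right at (398,225). Measuring all of these.

```bash
python3 - <<'E'
from h import *
f=load('w5');t=f['img'];hsv=cv2.cvtColor(t,cv2.COLOR_BGR2HSV);g=cv2.cvtColor(t,cv2.COLOR_BGR2GRAY)
m=cv2.inRange(hsv,(10,100,120),(35,255,255));k=np.zeros_like(m);k[65:155,245:300]=255;m&=k
n,l,s,ce=cv2.connectedComponentsWithStats(m);C=[]
for i in range(1,n):
  if s[i,4]>50: p=ray(f,*ce[i],14);C.append(p);print('contact',s[i],ce[i].round(1),p.round(1))
C=np.array(C);d=C[0]-C[1];print('dist',np.linalg.norm(d),'yaw',np.degrees(np.arctan2(-d[0],d[1])),'mid',C.mean(0))
# rails
R=[]
for r0,r1,c0,c1 in [(38,56,195,330),(158,175,200,330)]:
  pts=[]
  for c in range(c0,c1,3):
    col=g[r0:r1,c].astype(float); w=np.clip(col-col.min()-0.5*(col.max()-col.min()),0,None); pts.append(ray(f,c,(w*np.arange(r0,r1)).sum()/w.sum(),14.)[:2])
  pts=np.array(pts,np.float32);vx,vy,x0,y0=cv2.fitLine(pts,cv2.DIST_HUBER,0,.01,.01).ravel()
  if vx<0:vx,vy=-vx,-vy
  print('rail yaw',np.degrees(np.arctan2(vy,vx)),x0,y0);R.append((vx,vy,x0,y0))
# panel edge (free): gradient along rows 55..160 near col 336
pts=[]
for r in list(range(60,160,3)):
  row=g[r,322:352].astype(float);row=cv2.GaussianBlur(row[None],(5,1),0)[0];j=np.argmax(np.diff(row));pts.append(ray(f,322+j+.5,r,16.)[:2])
pts=np.array(pts,np.float32);vx,vy,x0,y0=cv2.fitLine(pts,cv2.DIST_HUBER,0,.01,.01).ravel()
if vy<0:vx,vy=-vx,-vy
print('edge yaw',np.degrees(np.arctan2(-vx,vy)),'pt',x0,y0)
e=np.array([x0,y0]);ed=np.array([vx,vy])
pp=[]
for (a,b,x,y) in R:
  A=np.array([[a,-vx],[b,-vy]]);q=np.linalg.solve(A,e-np.array([x,y]));pp.append(np.array([x,y])+q[0]*np.array([a,b]))
print('corners',pp,np.linalg.norm(pp[0]-pp[1]),'mouth',(pp[0]+pp[1])/2)
# cover: back/front edges at held height
P=cloud(f);print('cover pts',P[195,300].round(1),P[230,380].round(1),P[190,230].round(1),'floor',P[110,220].round(1),'panel',P[90,400].round(1))
E
```

```text
contact [253  74  39  10 326] [271.4  78.4] [564.4 162.8  14. ]
contact [254 134  37   9 299] [271.9 137.8] [560.3 113.6  14. ]
dist 49.43276581870519 yaw -4.795816632273332 mid [562.35365599 138.20479498  14.        ]
rail yaw -5.1098485 558.0999 188.3388
rail yaw -5.0221877 551.36847 88.860565
edge yaw -5.0534496 pt 616.5985 132.11383
corners [array([621.07245, 182.70775], dtype=float32), array([612.3002 ,  83.50595], dtype=float32)] 99.588905 mouth [616.6863  133.10684]
cover pts [574.6  87.5 146.2] [616.1  64.6 146.8] [538.   93.5 146.2] floor [516.7 141.4   6.6] panel [672.2 143.6  15.8]
```

The two estimates of the mouth agree: (616.7, 133.1) from the rails and panel edge, (617.1, 133.4) from the contacts, with yaw −5.05°. Moving above the bay with the front edge about 8 mm short of the mouth.

```bash
python3 -m crank '[-8,40,0,0,0,0,0, -16,81,0,0,0,0,0, -16,81,-40,0,0,0,0, -16,81,-80,0,0,0,0,-16,81,-100,0,0,0,0,-16,81,-100,0,0,0,0,-16,81,-100,0,0,0,0,-16,81,-100,0,0,0,0]'
python3 - <<'E'
from h import *
for i in range(3):
  f=grab('wrist','w6');s=status.get_state();print(s['tool_pos'],s['tcp_rot'],s['wrist_force'])
f=grab('scene','s6');t=f['img'];cv2.imwrite('pics/s6c.png',cv2.resize(t[190:320,240:400],(800,650))[:600])
E
```

```text
time: 6.45
tool_pos: [546.1, 140.5, 52.4]
tcp_rot: [0.738, 0.675, 0.001, 0.001]
wrist_force: [0.4, -0.3, -0.8]
gripper_width: 0.104
[546.06416322 140.58655126  52.50104981] [0.7376887  0.67513854 0.00141296 0.00115722] [ 0.50767602  0.73066207 -0.10978613]
[545.86432597 140.6443115   52.34304439] [0.73764338 0.67518841 0.00130327 0.00107945] [ 0.15812378 -0.24027654  0.03955106]
[545.61663439 140.72230929  52.09171847] [0.73762682 0.67520699 0.00116056 0.00092579] [-0.49424154  0.92186154 -1.73151951]
```

View pics/w6.png

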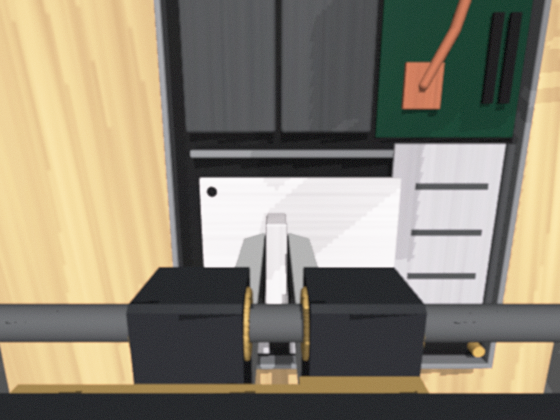

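View pics/s6c.png

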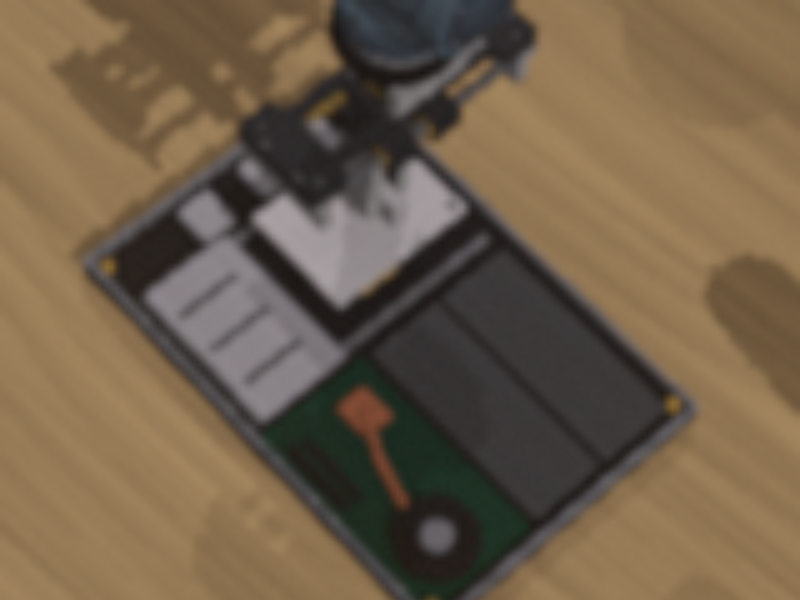

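In w6 the cover at (300,225) is level, parallel to the rail at row 154, and in front of the panel edge at column 395. Checking the offsets in the mouth frame.

```bash
cat >> h.py <<'E'
M=np.array([616.9,133.3]);A=np.radians(-5.05);RX=np.array([np.cos(A),np.sin(A)]);RY=np.array([-np.sin(A),np.cos(A)])
def tm(p): d=np.asarray(p)[:2]-M; return np.array([d@RX,d@RY]).round(1)
E
python3 - <<'E'
from h import *
f=load('w6');g=cv2.GaussianBlur(cv2.cvtColor(f['img'],cv2.COLOR_BGR2GRAY),(3,3),0).astype(float)
zt=52.0-5.5+3
rowe=lambda r,a,b,s:a+np.argmax(s*np.diff(g[r,a:b]))+.5
cole=lambda c,a,b,s:a+np.argmax(s*np.diff(g[a:b,c]))+.5
for c in [220,300,380]: v=cole(c,165,190,1);print('left edge',c,v,tm(ray(f,c,v,zt)))
for r in [185,215,245]:
  u=rowe(r,385,412,-1);print('front',u,r,tm(ray(f,u,r,zt)))
  u=rowe(r,190,212,1);print('rear',u,r,tm(ray(f,u,r,zt)))
for r in [150,160,168]: u=rowe(r,380,410,1);print('panel edge',u,tm(ray(f,u,r,16)))
for c in [200,300,380]: v=cole(c,146,160,1);w=cole(c,146,162,-1);print('rail',v,w,tm(ray(f,c,v,14)),tm(ray(f,c,w,14)))
E
```

```text
left edge 220 176.5 [-101.2   40.7]
left edge 300 176.5 [-59.4  40.7]
left edge 380 176.5 [-17.7  40.6]
front 400.5 185 [-6.6 36.1]
rear 199.5 185 [-112.1   36.2]
front 397.5 215 [-6.9 19.8]
rear 200.5 215 [-112.4   20. ]
front 395.5 245 [-6.6  2.9]
rear 202.5 245 [-112.1    3.1]
panel edge 394.5 [ 0.2 51.9]
panel edge 392.5 [-0.5 45.8]
panel edge 392.5 [-0.2 40.9]
rail 149.5 157.5 [-118.4   52.2] [-118.6   47.3]
rail 149.5 157.5 [-57.1  52.1] [-57.   47.2]
rail 149.5 157.5 [-8.  52.1] [-7.7 47.2]
```

```bash
python3 -m crank '[0,-0.7,-15,0,0,0,0, 0,-0.7,-26,0,0,0,0, 0,-0.7,-31,0,0,0,0, 0,-0.7,-34,0,0,0,0,0,-0.7,-34,0,0,0,0,0,-0.7,-34,0,0,0,0]'
python3 -m crank '[0,0,-1.5,0,0,0,0,0,0,-3,0,0,0,0, 0,0,-3,0,0,0,0, 0,0,-3,0,0,0,0]'
python3 - <<'E'
from h import *
for i in range(4):
  f=grab('wrist','w7');s=status.get_state();print(s['tool_pos'],s['tcp_rot'],s['wrist_force'],s['torque'])
E
```

```text
time: 7.25
tool_pos: [544.4, 140.1, 16.7]
tcp_rot: [0.737, 0.675, -0.0, -0.0]
wrist_force: [-2.2, -1.4, 3.6]
gripper_width: 0.101
time: 7.65
tool_pos: [544.9, 140.1, 13.9]
tcp_rot: [0.738, 0.675, 0.001, 0.0]
wrist_force: [-1.1, -0.2, 4.1]
gripper_width: 0.103
[544.93822811 140.13710141  13.86088421] [7.37538614e-01 6.75304664e-01 5.05183948e-04 3.85765314e-04] [-2.02330416  1.14053732  3.46789546] [-0.03784123  0.05646345  0.00031011]
[544.92413049 140.16520512  13.84223797] [7.37535440e-01 6.75308133e-01 5.14586034e-04 3.67834458e-04] [-0.71032528  0.4973505   4.0106867 ] [-0.04567813  0.02381241 -0.03566923]
[544.90210336 140.15586413  13.79369221] [7.37540434e-01 6.75302699e-01 4.92147902e-04 3.62993021e-04] [-0.71258051  0.12256463  4.78933719] [-0.0028073  -0.06216114 -0.0906907 ]
[544.89206915 140.15408327  13.77197908] [7.37544971e-01 6.75297742e-01 4.94846673e-04 3.62623331e-04] [0.23344389 0.11407427 4.63352638] [-0.05632082 -0.05683113  0.00682795]
```

View pics/w7.png

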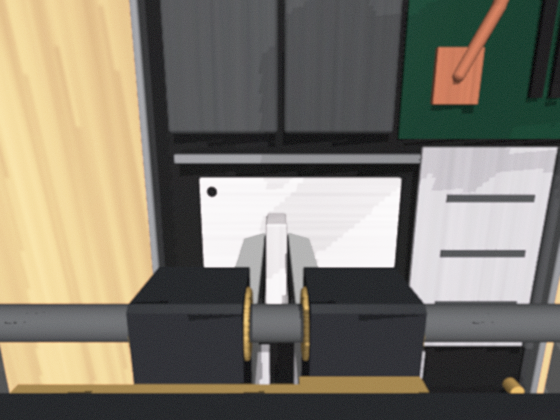

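The cover is level between the rails with its front edge (column 400) about 7 mm short of the panel (column 415). Contact force is about 5 N, so it's nearly on the floor. Sliding in.

```bash
python3 -m crank '[3,-0.3,-0.3,0,0,0,0, 6,-0.5,-0.5,0,0,0,0, 9,-0.8,-0.5,0,0,0,0, 12,-1.1,-0.5,0,0,0,0, 14,-1.2,-0.5,0,0,0,0,14,-1.2,-0.5,0,0,0,0,14,-1.2,-0.5,0,0,0,0]'
python3 - <<'E'
from h import *
for i in range(3):
  f=grab('wrist','w8');s=status.get_state();print(s['tool_pos'],s['tcp_rot'],s['wrist_force'],s['torque'])
P=cloud(f);print(P[175,450],P[230,450])
E
```

```text
time: 8.55
tool_pos: [557.6, 139.2, 13.4]
tcp_rot: [0.737, 0.675, -0.001, -0.001]
wrist_force: [-5.8, 0.7, 10.8]
gripper_width: 0.104
[557.60773851 139.19174833  13.41613877] [ 0.73748492  0.67536244 -0.00082114 -0.00094363] [-6.50762886  0.80941572 10.58442821] [ 0.05176159  0.92560282 -0.00905385]
[557.59283039 139.17848236  13.40964   ] [ 0.73747473  0.67537355 -0.00084172 -0.00094423] [-6.07710645  0.42888598 10.56868938] [ 0.08005481  0.91973065 -0.07248926]
[557.61381071 139.20211906  13.4261141 ] [ 0.73748615  0.67536114 -0.00080734 -0.00092995] [-6.61773406  0.94645882 11.44907868] [0.04430771 0.94877513 0.0111747 ]
[648.04354709 172.57064751  16.29506416] [649.3388642  143.02614427  15.07988796]
```

View pics/w8.png

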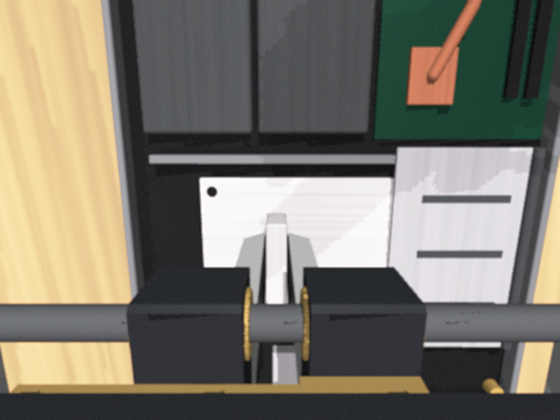

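The front edge is now passing under the panel: the plate is clipped at the panel edge, column 392. The panel's surface is still at z ≈ 16, so it hasn't lifted. The −6 N along x fits sliding friction. Continuing.

```bash
python3 -m crank '[3,-0.3,0.2,0,0,0,0, 6,-0.5,0.3,0,0,0,0, 9,-0.8,0.3,0,0,0,0, 12,-1.1,0.3,0,0,0,0, 15,-1.4,0.3,0,0,0,0,15,-1.4,0.3,0,0,0,0,15,-1.4,0.3,0,0,0,0]'
python3 - <<'E'
from h import *
for i in range(3):
  f=grab('wrist','w9');s=status.get_state();print(s['tool_pos'],s['tcp_rot'],s['wrist_force'],s['torque'],'bar',tm(s['tool_pos']))
E
```

```text
time: 9.4
tool_pos: [572.9, 137.8, 13.5]
tcp_rot: [0.738, 0.675, -0.0, -0.001]
wrist_force: [-4.0, 0.8, 7.0]
gripper_width: 0.1
[572.87211165 137.77251193  13.46290938] [ 7.37503140e-01  6.75343171e-01 -5.07216223e-04 -6.79631906e-04] [-4.38686573  0.35775219  7.79304649] [ 0.05324088  0.60795252 -0.02696346] bar [-44.3   0.6]
[572.87663048 137.75452417  13.46215221] [ 7.37508008e-01  6.75337877e-01 -4.96938479e-04 -6.65603750e-04] [-3.48217339  0.31834861  8.62845016] [ 0.04537527  0.58383686 -0.02131246] bar [-44.2   0.6]
[572.87354911 137.74859243  13.45866256] [ 7.37516717e-01  6.75328367e-01 -4.87509331e-04 -6.71253024e-04] [-4.18317385  0.1043314   8.05265556] [0.06017745 0.65184826 0.01100664] bar [-44.2   0.6]
```

View pics/w9.png

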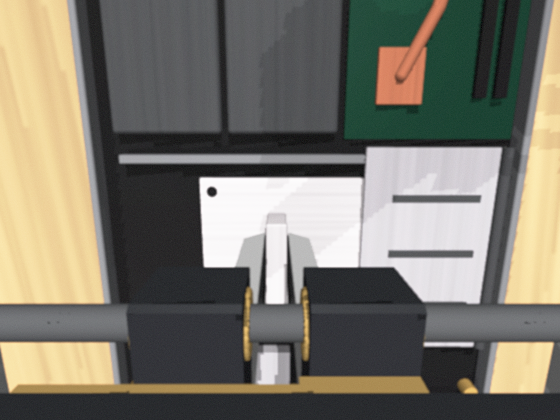

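The plate's visible part runs from column 201 to the panel edge at column ~363. Checking the tuck depth, panel height and squareness, then pressing.

```bash
python3 -m crank '[-0.3,0,-0.4,0,0,0,0,-0.3,0,-0.8,0,0,0,0,-0.3,0,-0.8,0,0,0,0,-0.3,0,-0.8,0,0,0,0]'
python3 - <<'E'
from h import *
for i in range(3):
  f=grab('wrist','w10');s=status.get_state();print(s['tool_pos'],s['tcp_rot'],s['wrist_force'],s['torque'],'bar',tm(s['tool_pos']))
g=cv2.GaussianBlur(cv2.cvtColor(f['img'],cv2.COLOR_BGR2GRAY),(3,3),0).astype(float)
rowe=lambda r,a,b,s:a+np.argmax(s*np.diff(g[r,a:b]))+.5
cole=lambda c,a,b,s:a+np.argmax(s*np.diff(g[a:b,c]))+.5
for r in [185,215,245]:
  u=rowe(r,190,212,1);print('rear',u,r,tm(ray(f,u,r,11)))
for r in [155,162,170]: u=rowe(r,352,375,1);print('panel edge',u,tm(ray(f,u,r,16)))
for c in [220,290,350]:
  v=cole(c,165,190,1);w=cole(c,148,166,-1);print('edge',tm(ray(f,c,v,11)),'rail',tm(ray(f,c,w,14)))
P=cloud(f)
def zz(r,c): return np.nanmedian(P[r-4:r+5,c-4:c+5,2]).round(1)
print('cover z rear..front',zz(200,212),zz(195,250),zz(195,320),zz(195,350),'panel z near..far',zz(175,375),zz(175,425),zz(175,480),zz(280,440),'floor',zz(200,150))
f5=load('w5');P=cloud(f5);print('panel before',zz(90,345),zz(90,380),zz(90,405))
grab('top','t10');f=grab('scene','s10');cv2.imwrite('pics/s10c.png',cv2.resize(f['img'][190:310,240:400],(800,600)))
E
```

```text
time: 9.95
tool_pos: [572.9, 137.8, 13.4]
tcp_rot: [0.737, 0.675, -0.0, -0.001]
wrist_force: [-5.4, -0.1, 11.9]
gripper_width: 0.105
[572.90653824 137.73142425  13.45486847] [ 7.37503377e-01  6.75343124e-01 -3.91881779e-04 -5.29449097e-04] [-5.74648851  1.12129654 11.83119283] [0.04076084 0.93229932 0.01613785] bar [-44.2   0.5]
[572.86615894 137.75665795  13.42621898] [ 7.37477827e-01  6.75371000e-01 -4.13631272e-04 -5.43775616e-04] [-4.84641624  0.38908978 11.4882227 ] [-0.02687027  0.88394565  0.00301395] bar [-44.3   0.6]
[572.85080877 137.77874176  13.3958867 ] [ 7.37475419e-01  6.75373612e-01 -4.18391329e-04 -5.61622314e-04] [-5.5862698   0.77622962 11.90913262] [-0.02502427  0.98210116 -0.01770883] bar [-44.3   0.6]
rear 199.5 185 [-84.9  35.8]
rear 200.5 215 [-85.2  19.5]
rear 202.5 245 [-84.9   2.6]
panel edge 366.5 [ 0.3 51.8]
panel edge 365.5 [ 0.  48.3]
panel edge 364.5 [-0.3 44.3]
edge [-74.   40.2] rail [-73.3  47.3]
edge [-37.6  40.2] rail [-37.7  47.3]
edge [-6.4 40.2] rail [-7.3 47.3]
cover z rear..front 10.6 10.5 10.7 10.7 panel z near..far 15.6 15.5 15.5 15.5 floor 7.7
panel before 15.5 15.7 15.6
```

View pics/w10.png

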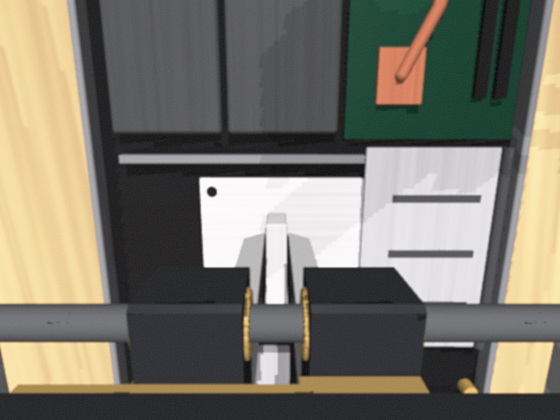

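View pics/s10c.png

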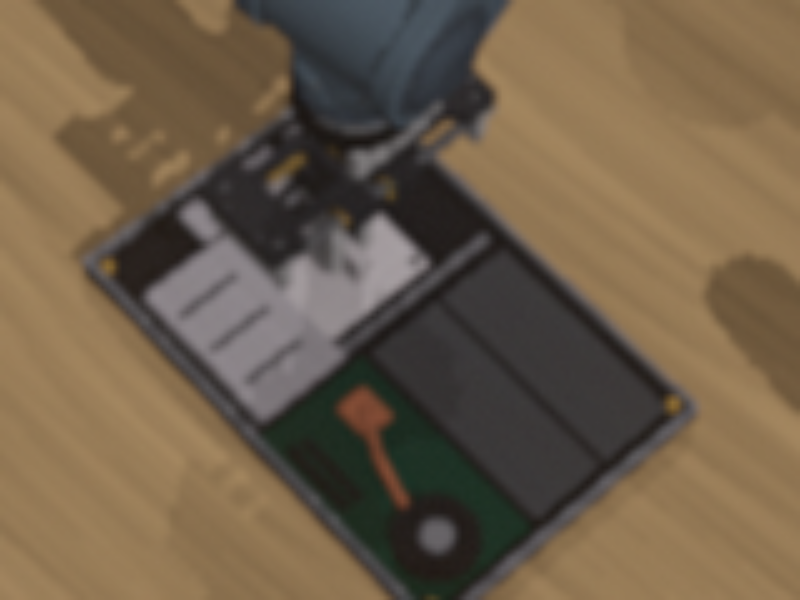

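View pics/t10.png

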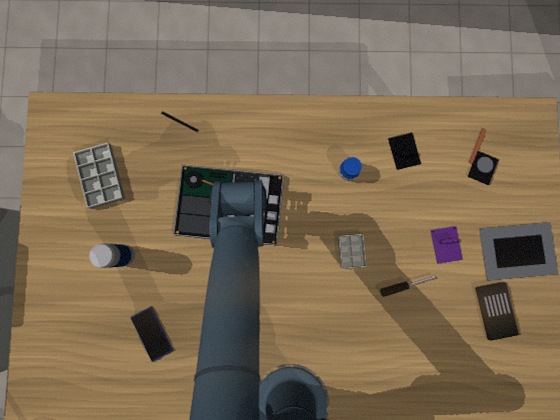

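Rear edge is at −85.0 mm, so the front is tucked 20.0 mm. The cover top is an even 2.9 mm above the bay floor, the panel is unlifted, and I'm pressing with about 12 N. Handing in while holding.

```bash
python3 - <<'E'
from h import *
print(arm.job_done());s=status.get_state();print(s['time'],s['tool_pos'],s['wrist_force'])
E
```

```text
the job is handed in; nothing more can be done
None
the job is handed in; nothing more can be done
```

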